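Fit the filter discs on the two cell bases

ROBOT

A 7-joint arm with a two-finger parallel gripper is mounted at the origin on a cart in front of the work surface, level with it; the furniture and walls round the work are solid. World frame = base frame: x ahead of the robot, y to its left, z up, the work surface at z = 0. Lengths are in m, angles in rad, forces in N, time in s.
With the tool pointing down it reaches from about 0.35 to 0.9 m from the base axis. Payload 8.1 kg.
Tool frame: the origin (TCP) lies between the finger pads; the fingertips stand ahead of it and the grasp point (between the pads) is the TCP (arm.nose_length is the z of the fingertips in the tool frame, in m); z points along the fingers, y is the line along which they close (so a half turn about z gives the same grasp; the last joint's range is limited). The gripper opens to 92 mm and grips with 3 to 60 N. Pads are 19 mm wide; open, the fingers measure 130 mm over their backs; the gripper's body (75 mm by 190 mm) begins 47 mm behind the grasp point.
Start: joints at [-1.273, 0.434, 0.025, 1.573, -0.012, 1.134, -0.075], TCP at [0.244, 0.575, 0.246] pointing down, gripper open.
Joint ranges: [-2.62, 2.62], [-0.44, 2.09], [-1.27, 1.32], [0.08, 2.57], [-1.32, 4.46], [0.12, 2], [-2.74, 2.74]. Speed limits (rad/s): [2.22, 2.22, 3.01, 3.01, 3.14, 3.14, 3.14].

INTERFACE

Orientations are given as a rotation vector (axis times angle).
In Python, from cell import sensors, optics, arm gives the robot as it stands.
- The arm moves only by the tool arm_command, never from a script. Its argument "deltas" is one flat list of numbers, 7 for each row, row after row: the turn, a rotation vector about the world's x, y, z as a fraction of full scale, then the shift along the world's x, y, z as a fraction of full scale, then the finger opening in mm, from 0 to 91.8. In form: [wx, wy, wz, dx, dy, dz, fingers, wx, wy, wz, dx, dy, dz, fingers, ...]. A call has 1 to 20 rows; each row is the pose to reach, as a shift and turn from the pose commanded when the call began; what a row does not reach only later rows make up. Full scale, the value 1, is 1 m for a shift and 90 degrees for a turn. A row lasts 1/10 s, in which the tool goes at most 50 mm and 8.59 degrees, less where a joint would pass 70% of its speed; a pose out of reach is approached as far as the arm can. A call with a number of a shift or a turn outside -1 to 1 is refused whole. A call with a gripper value outside its range is refused whole. The fingers move at their own pace and stop on an object; "force" is the grip in N (left out, the last holds). Time passes only in rows, so rows that repeat a pose let the fingers close. It gives the time, the measured TCP pose, the force, the opening and the grip force at its end, in the units of the state.
- sensors.observe(): the state, without advancing time (a new reading comes with each control period).
- optics.get_image(name): name is "scene" or "top" or "wrist"; returns the picture (420x560x3 uint8, blue, green, red); there is no depth.
- optics.calibration(name): a dict with "camera_matrix" (3x3 intrinsics, pixels), "rvec" (rotation vector, rad) and "tvec" (3), from world to camera coordinates, as OpenCV has them. Camera axes: x right, y down, z forward; pixel columns grow to the right and rows downward; lengths in m; the calibration is good to about 2 mm. A picture is of the moment at which its call begins: read the wrist's pose just before it. calibration takes no time and is no camera call; for the wrist camera it gives the pose at the moment of the call.
- arm.sign_off(): hands the job in; it is judged then, once.
The state is a dict: "clock": time; "joints": joint angles; "dq": joint speeds; "joint_efforts": joint torques, N m; "position": TCP position; "ee_rot": TCP orientation; "force": force on the tool from outside, world axes, zero at the start; "ft_torque": the same for the moment, N m; "width": opening from 0.0 (shut) to 1.0 (fully open); "gripper_force": force on a finger pad.
Only numpy, scipy, OpenCV 4.12 (cv2) and the standard library are available. Lean on these libraries where they do the work, as an engineer would, in place of code of your own. Each camera call takes 0.05 s, during which the arm holds its last target. There are 200 camera calls.

TASK

Set up the two test cell bases with their filter discs: the two large porous discs go on the wide pedestal and the two small ones on the narrow pedestal, each pair with the brown disc directly on the metal and the grey disc on top of it, flat and well centred. Leave everything else on the bench where it is.

Things in the scene. Friction and masses are not known exactly. Their poses are not given: they have to be found in the camera images.
- large_brown_disc: flat round brown porous filter disc, 62 mm in diameter and 9 mm thick, 0.07 to 0.14 kg, loose, lying flat on a thin green work mat (2 mm) on the bench; origin at the centre of its underside, z up; solid and round, so its rim can be gripped from any side
- large_grey_disc: flat round light grey porous filter disc, 62 mm in diameter and 8 mm thick, 0.07 to 0.14 kg, loose, lying flat on a thin green work mat (2 mm) on the bench; origin at the centre of its underside, z up; solid and round, so its rim can be gripped from any side
- small_brown_disc: flat round brown porous filter disc, 50 mm in diameter and 10 mm thick, 0.07 to 0.14 kg, loose, lying flat on a thin green work mat (2 mm) on the bench; origin at the centre of its underside, z up; solid and round, so its rim can be gripped from any side
- small_grey_disc: flat round grey porous filter disc, 50 mm in diameter and 10 mm thick, 0.07 to 0.14 kg, loose, lying flat on a thin green work mat (2 mm) on the bench; origin at the centre of its underside, z up; solid and round, so its rim can be gripped from any side
- wide_base_top (a point): centre of the top face of the wide pedestal: a bright upright metal cylinder, 60 mm in diameter with black sealing rings, whose flat top is 40 mm above the bench. It rises from a dark round foot flange, 90 mm in diameter and 14 mm high, with a small brass nipple at its side; fixed to the bench; z up
- narrow_base_top (a point): centre of the top face of the narrow pedestal: a bright upright metal cylinder, 40 mm in diameter with black sealing rings, whose flat top is 40 mm above the bench. It rises from a dark round foot flange, 90 mm in diameter and 14 mm high, with a small brass nipple at its side; fixed to the bench; z up
- sample_ring: open brass ring, 69 mm across and 20 mm high; not needed, leave it; origin at the centre of its underside
- timer: white square timer with red buttons, 60 x 60 x 18 mm; not needed, leave it; origin at the centre of its underside
- loading_cap: round steel cap with a knob in the middle, 56 mm across and 29 mm high; not needed, leave it; origin at the centre of its underside
- tape_roll: roll of black tape, 62 mm across and 19 mm high; not needed, leave it; origin at the centre of its underside
Things that resemble listed ones, but are neither listed nor needed, are in the scene too. Leave any black or purple look-alike of the large_grey_disc alone. Leave any turquoise look-alike of the large_brown_disc alone.

How it is judged:
At the end, for the whole second after the job is handed in: The large brown disc lies on the wide pedestal's top and the large grey disc on it; the small brown disc lies on the narrow pedestal's top and the small grey disc on it. Each disc is within 10 mm of its pedestal's axis, within 3 mm of its proper height, level within 0.06 rad, released and at rest (horizontal distance between each of large_brown_disc, large_grey_disc and wide_base_top below 0.01 m and z of large_brown_disc in the frame of wide_base_top between -0.003 and 0.003 m and angle between each of large_brown_disc, large_grey_disc, small_brown_disc, small_grey_disc's own z axis and vertical below 0.06 rad and linear speed of each of large_brown_disc, large_grey_disc, small_brown_disc, small_grey_disc below 0.01 m/s and angular speed of each of large_brown_disc, large_grey_disc, small_brown_disc, small_grey_disc below 0.1 rad/s and z of large_grey_disc in the frame of wide_base_top between 0.006 and 0.012 m and horizontal distance between each of small_brown_disc, small_grey_disc and narrow_base_top below 0.01 m and z of small_brown_disc in the frame of narrow_base_top between -0.003 and 0.003 m and z of small_grey_disc in the frame of narrow_base_top between 0.007 and 0.013 m); the robot touches nothing.
It fails at once if the sample ring is moved by more than 25 mm (distance of sample_ring from where it was at the start of the episode above 0.025 m).
It fails at once if the timer is moved by more than 25 mm (distance of timer from where it was at the start of the episode above 0.025 m).
It fails at once if the loading cap is moved by more than 25 mm (distance of loading_cap from where it was at the start of the episode above 0.025 m).
It fails at once if the tape roll is moved by more than 25 mm (distance of tape_roll from where it was at the start of the episode above 0.025 m).
It also fails if it takes over 96 s, if anything falls off the work surface, if the arm or the gripper's body presses on something with over 40 N, if the wrist force passes 120 N, or if a joint passes its speed limit or range.

## Working session

There is one attempt and no reset: what is moved stays moved. The work goes in short steps, Python scripts to look and compute and a tool call to move; the robot and the scene stay as the last step left them, time stands still between calls to the robot, and variables do not carry over. Pictures are saved under pics/ and viewed, at most 14 in all, crops included, and the job is handed in when it is done.

Besides the shell and the picture viewer there is one more tool, called after "Request:" as name(argument=value, ...) on one line, values as JSON. arm_command: Moves the arm, as the interface text tells. Its arguments: {"type":"object","properties":{"deltas":{"type":"array","items":{"type":"number"}},"force":{"type":"number"}},"required":["deltas"]}

```bash
ls; mkdir -p pics
python3 - <<'E'
from cell import sensors, optics, arm
import cv2
for n in ("top","scene"):
    im=optics.get_image(n); cv2.imwrite(f"pics/{n}0.png",cv2.resize(im,(800,600),interpolation=cv2.INTER_CUBIC))
    c=optics.calibration(n); print(n,c)
s=sensors.observe(); print(s, arm.nose_length)
E
```

```text
pics
top {'camera_matrix': array([[494.84495869,   0.        , 281.12509751],
       [  0.        , 494.84495869, 208.45734171],
       [  0.        ,   0.        ,   1.        ]]), 'rvec': array([ 2.15039219, -2.13270875,  0.13613442]), 'tvec': array([0.02015066, 0.57777485, 1.01854491])}
scene {'camera_matrix': array([[533.92731606,   0.        , 283.06917148],
       [  0.        , 533.92731606, 207.56107254],
       [  0.        ,   0.        ,   1.        ]]), 'rvec': array([ 2.18157282, -1.1202683 ,  0.40542691]), 'tvec': array([-0.31338244,  0.39156261,  0.92138405])}
{'clock': 0.1, 'joints': array([-1.27263546,  0.43519327,  0.02497952,  1.57399718, -0.01160086,
        1.13401519, -0.0750943 ]), 'dq': array([-6.16856845e-04,  6.20473942e-04, -4.72735174e-04, -3.85282954e-03,
        7.43531858e-05,  1.33578984e-04,  1.63331092e-05]), 'joint_efforts': array([ 2.46931129e-03, -6.69124246e+01,  9.87823494e-01, -3.15143824e+01,
       -6.05521398e-02,  3.74909362e-02,  1.00277398e-04]), 'position': array([0.24370443, 0.57505625, 0.24500213]), 'ee_rot': array([-6.25384547e-01, -3.07855491e+00,  2.29234003e-03]), 'force': array([-0.00082579, -0.80143676,  0.28877291]), 'ft_torque': array([-0.03866576,  0.02500021,  0.01125034]), 'gripper_force': 0.0, 'width': 0.999577081523213} 0.019
```

View pics/top0.png

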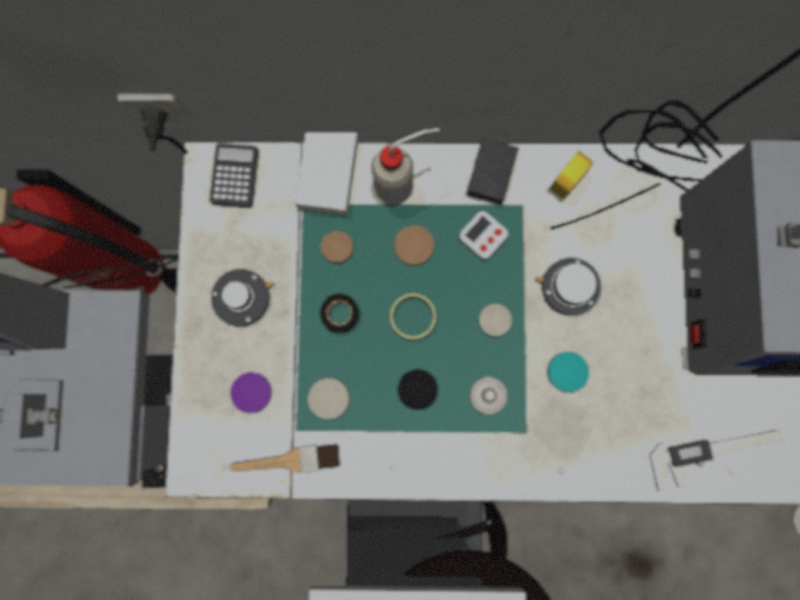

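View pics/scene0.png

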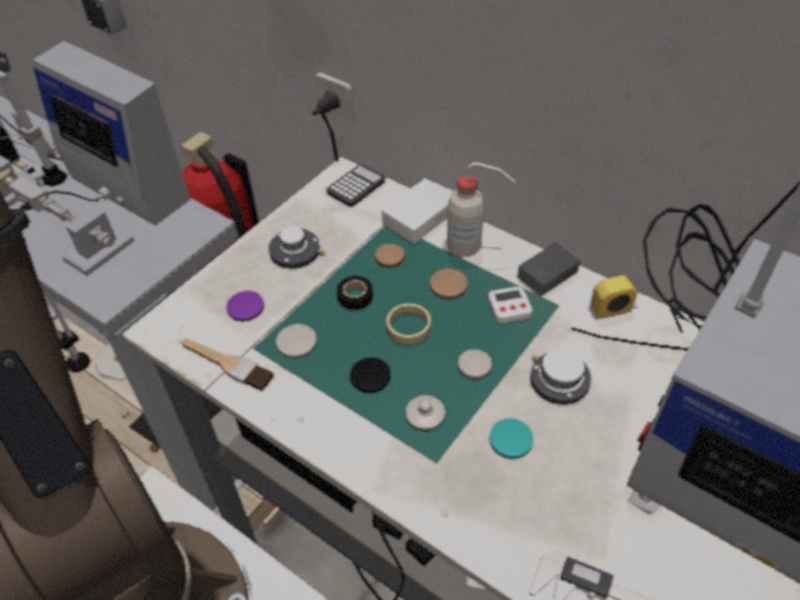

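The top view (800x600) shows small brown at (337,247), large brown at (414,245), small grey at (496,320) and large grey at (328,398). The narrow pedestal top is at (236,294) and the wide one at (576,283). The scene view agrees, and the purple, black and turquoise discs are decoys.

```bash
cat > h.py <<'E'
import numpy as np, cv2
from cell import sensors, optics, arm
def world(cal,uv,z):
    R,_=cv2.Rodrigues(cal["rvec"]); t=np.ravel(cal["tvec"])
    p=cv2.undistortPoints(np.array([[uv]],float),cal["camera_matrix"],None)[0,0]
    d=R.T@np.array([p[0],p[1],1]); c=-R.T@t
    return c+d*(z-c[2])/d[2]
def blob(im,seed,tol=14):
    b=cv2.GaussianBlur(im,(3,3),0); m=np.zeros((im.shape[0]+2,im.shape[1]+2),np.uint8)
    cv2.floodFill(b,m,tuple(int(v) for v in seed),0,(tol,)*3,(tol,)*3,4|(255<<8)|cv2.FLOODFILL_MASK_ONLY|cv2.FLOODFILL_FIXED_RANGE)
    c=max(cv2.findContours(m[1:-1,1:-1],cv2.RETR_EXTERNAL,cv2.CHAIN_APPROX_NONE)[0],key=cv2.contourArea)
    e=cv2.fitEllipse(cv2.convexHull(c)); return e
E
python3 - <<'E'
from h import *
T=dict(sb=(337,247,.012),lb=(414,245,.011),sg=(496,320,.012),lg=(328,398,.010),nar=(236,294,.04),wide=(576,283,.04),
 ring=(412,316,.022),timer=(484,235,.02),cap=(489,395,.01),tape=(340,313,.02),purple=(251,392,.01),black=(418,389,.01),bottle=(392,158,.15))
S=dict(sb=(390,255),lb=(448,283),sg=(474,364),lg=(296,340),nar=(293,234),wide=(563,365))
for n,seeds in (("top",T),("scene",S)):
    im=optics.get_image(n); c=optics.calibration(n)
    for k,v in seeds.items():
        z=T[k][2]; e=blob(im,np.array(v[:2])*.7)
        p=world(c,e[0],z); print(n,k,np.round(p[:2],4),"px",np.round(np.array(e[0])/.7,1),np.round(np.array(e[1])/.7,1),"seed",np.round(world(c,np.array(v[:2])*.7,z)[:2],3))
E
```

```text
top sb [0.6629 0.1282] px [336.1 245.8] [26.5 27.5] seed [0.661 0.127]
top lb [0.6664 0.008 ] px [413.3 244.2] [34.9 35.2] seed [0.665 0.007]
top sg [ 0.5495 -0.1177] px [494.8 319.3] [26.7 27.9] seed [ 0.548 -0.119]
top lg [0.4278 0.1359] px [327.8 398.1] [36.5 37.4] seed [0.428 0.135]
top nar [0.5817 0.2768] px [234.4 294. ] [20.7 22.6] seed [0.582 0.274]
top wide [ 0.6029 -0.2357] px [575.5 282.4] [34.6 36.2] seed [ 0.602 -0.236]
top ring [0.5527 0.0089] px [412.1 315.8] [34.4 36. ] seed [0.552 0.009]
top timer [ 0.6814 -0.0999] px [483.1 233.8] [39.2 43.6] seed [ 0.68  -0.101]
top cap [ 0.4346 -0.1085] px [489.3 395. ] [4.5 4.5] seed [ 0.435 -0.108]
top tape [0.5562 0.1199] px [339.5 313.2] [15.5 19.3] seed [0.556 0.119]
top purple [0.4358 0.2538] px [250.3 392. ] [35.9 36.6] seed [0.436 0.253]
top black [0.4427 0.0005] px [417.2 389. ] [36.1 37.3] seed [ 0.443 -0.001]
top bottle [0.7597 0.0349] px [394.5 156.2] [12.1 13.9] seed [0.757 0.038]
scene sb [0.6624 0.1263] px [389.3 253.4] [17.4 24.2] seed [0.66  0.123]
scene lb [0.6657 0.0066] px [448.  281.9] [23.8 33. ] seed [0.664 0.005]
scene sg [ 0.5493 -0.1191] px [474.2 362.3] [22.2 28.5] seed [ 0.546 -0.121]
scene lg [0.4274 0.1337] px [295.7 339.3] [27.1 35.8] seed [0.427 0.132]
scene nar [0.5836 0.2777] px [291.  232.8] [15.3 19.7] seed [0.583 0.273]
scene wide [ 0.5744 -0.3672] px [637.6 421.6] [131.5 225.7] seed [ 0.601 -0.238]
```

Request:
arm_command(deltas=[0,0,0.05,0.02,-0.03,0,78,0,0,0.1,0.05,-0.07,-0.01,78,0,0,0.15,0.08,-0.11,-0.02,78,0,0,0.2,0.11,-0.15,-0.03,78,0,0,0.255,0.14,-0.19,-0.04,78,0,0,0.255,0.17,-0.23,-0.05,78,0,0,0.255,0.2,-0.27,-0.06,78,0,0,0.255,0.23,-0.31,-0.066,78,0,0,0.255,0.26,-0.35,-0.066,78,0,0,0.255,0.29,-0.39,-0.066,78,0,0,0.255,0.32,-0.43,-0.066,78,0,0,0.255,0.35,-0.47,-0.066,78,0,0,0.255,0.38,-0.51,-0.066,78,0,0,0.255,0.4,-0.54,-0.066,78,0,0,0.255,0.422,-0.568,-0.066,78,0,0,0.255,0.422,-0.568,-0.066,78,0,0,0.255,0.422,-0.568,-0.066,78,0,0,0.255,0.422,-0.568,-0.066,78,0,0,0.255,0.422,-0.568,-0.066,78], force=25)

```text
clock: 2.1
position: [0.6653, 0.0093, 0.1798]
ee_rot: [0.003, -3.141, -0.001]
force: [-0.2, -1.0, -0.2]
width: 0.848
gripper_force: 0.0
```

Run:
```python
from h import *
from scipy.spatial.transform import Rotation as R
s=sensors.observe();c=optics.calibration("wrist");im=optics.get_image("wrist")
cv2.imwrite("pics/w1.png",im)
print(s["position"],R.from_rotvec(s["ee_rot"]).as_matrix().round(3),s["joints"].round(2),s["force"],s["width"])
print(c)
for k,p in dict(lb=(.666,.007,.011)).items(): print(cv2.projectPoints(np.array([p]),c["rvec"],c["tvec"],c["camera_matrix"],None)[0].ravel())
```

```text
[0.66529472 0.00930298 0.17977343] [[-1.    -0.002 -0.   ]
 [-0.002  1.     0.001]
 [ 0.     0.001 -1.   ]] [-0.16  0.55  0.11  1.55 -0.07  1.04  1.54] [-0.1620074  -1.007814   -0.16337068] 0.8482947939968027
{'camera_matrix': array([[319.96657397,   0.        , 282.60232301],
       [  0.        , 319.96657397, 204.50368302],
       [  0.        ,   0.        ,   1.        ]]), 'rvec': array([-2.06596906, -2.07303732, -0.29826876]), 'tvec': array([-0.00682135, -0.65495176,  0.14175438])}
[280.39361575 191.79648384]
```

View pics/w1.png

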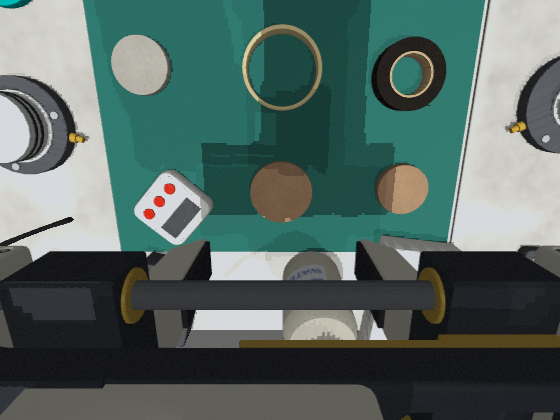

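Wrist view: the large brown disc is at (281,191), 1 px from the prediction, so the positions hold. The bottle is close behind the gripper, so I'll check its clearance first.

Run:
```python
from h import *
for n,pts in (("top",[(392,203),(330,212)]),("scene",[(463,254),(446,240),(482,245),(412,238)])):
    c=optics.calibration(n)
    for p in pts: print(n,p,world(c,np.array(p)*.7,0)[:2].round(3))
print(sensors.observe()["position"])
```

```text
top (392, 203) [0.735 0.042]
top (330, 212) [0.72 0.14]
scene (463, 254) [0.744 0.028]
scene (446, 240) [0.756 0.072]
scene (482, 245) [0.782 0.013]
scene (412, 238) [0.726 0.124]
[0.66542116 0.00911634 0.17985931]
```

Request:
arm_command(deltas=[0,0,0,0,0,-0.03,78,0,0,0,0,0,-0.065,78,0,0,0,0,0,-0.1,78,0,0,0,0,-0.001,-0.13,78,0,0,0,0,-0.002,-0.145,78,0,0,0,0,-0.002,-0.152,78,0,0,0,0,-0.002,-0.156,78,0,0,0,0,-0.002,-0.156,78,0,0,0,0,-0.002,-0.156,70,0,0,0,0,-0.002,-0.156,64,0,0,0,0,-0.002,-0.156,58,0,0,0,0,-0.002,-0.156,54,0,0,0,0,-0.002,-0.156,50,0,0,0,0,-0.002,-0.156,50,0,0,0,0,-0.002,-0.156,50,0,0,0,0,-0.002,-0.156,50], force=25)

```text
clock: 3.75
position: [0.6665, 0.0059, 0.0247]
ee_rot: [0.0, 3.14, 0.001]
force: [-1.0, 0.8, 5.9]
width: 0.658
gripper_force: 25.0
```

Request:
arm_command(deltas=[0,0,0,0,0,0.01,50,0,0,0,0,0,0.03,50,0,0,0,0,0,0.06,50,0,0,0,0,0,0.09,50,0,0,0,-0.005,-0.02,0.096,50,0,0,0,-0.013,-0.05,0.096,50,0,0,0,-0.022,-0.085,0.096,50,0,0,0,-0.031,-0.12,0.096,50,0,0,0,-0.04,-0.155,0.096,50,0,0,0,-0.05,-0.19,0.096,50,0,0,0,-0.057,-0.22,0.096,50,0,0,0,-0.061,-0.235,0.096,50,0,0,0,-0.063,-0.242,0.096,50,0,0,0,-0.063,-0.242,0.096,50,0,0,0,-0.063,-0.242,0.096,50,0,0,0,-0.063,-0.242,0.096,50], force=25)

```text
clock: 5.35
position: [0.6036, -0.2342, 0.1197]
ee_rot: [-0.004, 3.141, 0.002]
force: [0.8, 1.4, -1.4]
width: 0.664
gripper_force: 25.0
```

Run:
```python
from h import *
s=sensors.observe();c=optics.calibration("wrist");im=optics.get_image("wrist")
cv2.imwrite("pics/w2.png",im)
p=s["position"];print(p,s["width"]*91.8,s["force"])
for q in ((p[0],p[1],p[2]-.013),(p[0],p[1]+.031,p[2]-.013),(p[0]-.031,p[1],p[2]-.013),(.603,-.236,.04),(.573,-.236,.04),(.603,-.206,.04)): print(np.round(q,3),cv2.projectPoints(np.array([q]),c["rvec"],c["tvec"],c["camera_matrix"],None)[0].ravel().round(1))
```

```text
[ 0.60364034 -0.23423776  0.11966386] 60.99710467425797 [ 0.81517439  1.42455593 -1.44866903]
[ 0.604 -0.234  0.107] [283.2 262.3]
[ 0.604 -0.203  0.107] [342.  262.5]
[ 0.573 -0.234  0.107] [283.5 205.9]
[ 0.603 -0.236  0.04 ] [280.5 219.8]
[ 0.573 -0.236  0.04 ] [280.6 179.2]
[ 0.603 -0.206  0.04 ] [321.8 219.9]
```

View pics/w2.png

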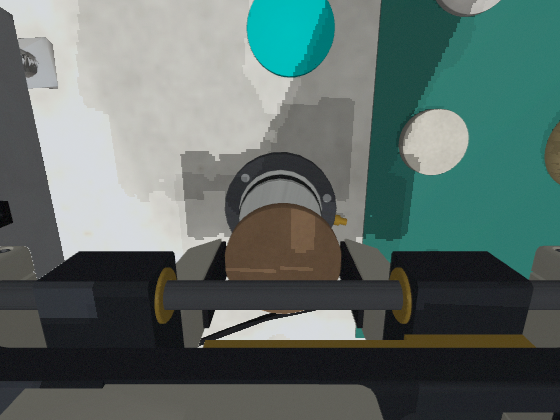

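The disc is held level and centred. Its front edge is at (283,204) and the pedestal top's front edge at (280,177), both as predicted.

Request:
arm_command(deltas=[0,0,0,0,0,-0.02,50,0,0,0,0,0,-0.04,50,0,0,0,0,0,-0.05,50,0,0,0,0,0,-0.054,50,0,0,0,0,0,-0.0565,50,0,0,0,0,0,-0.0565,50,0,0,0,0,0,-0.0565,50,0,0,0,0,0,-0.0565,63,0,0,0,0,0,-0.0565,66,0,0,0,0,0,-0.0565,72,0,0,0,0,0,-0.0565,78,0,0,0,0,0,-0.0565,78,0,0,0,0,0,-0.0565,78,0,0,0,0,0,-0.05,78,0,0,0,0,0,-0.03,78,0,0,0,0,0,0,78,0,0,0,0,0,0.03,78,0,0,0,0,0,0.06,78,0,0,0,0,0,0.06,78,0,0,0,0,0,0.06,78])

```text
clock: 7.4
position: [0.6032, -0.2367, 0.1808]
ee_rot: [0.001, 3.14, -0.001]
force: [-0.2, -0.5, -0.3]
width: 0.85
gripper_force: 0.0
```

Run:
```python
from h import *
s=sensors.observe();c=optics.calibration("wrist");im=optics.get_image("wrist");t=optics.get_image("top")
cv2.imwrite("pics/w3.png",im)
p=s["position"];print(p)
for q in ((.603,-.236,.049),(.572,-.236,.049),(.603,-.205,.049)): print(np.round(q,3),cv2.projectPoints(np.array([q]),c["rvec"],c["tvec"],c["camera_matrix"],None)[0].ravel().round(1))
```

```text
[ 0.60321828 -0.23668134  0.18078061]
[ 0.603 -0.236  0.049] [283.7 200.6]
[ 0.572 -0.236  0.049] [283.8 165.7]
[ 0.603 -0.205  0.049] [318.8 200.7]
```

View pics/w3.png

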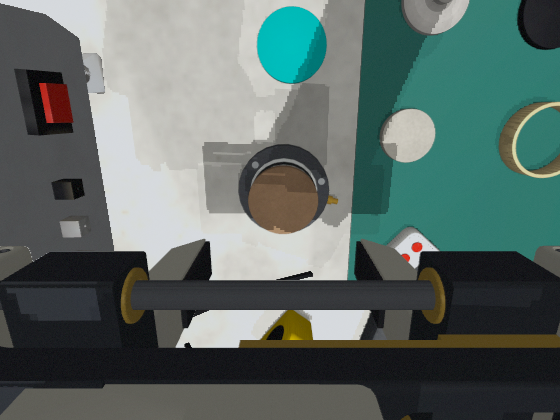

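The large brown disc sits centred on the wide pedestal (centre at 283,199). Next, the small brown disc.

Request:
arm_command(deltas=[0,0,0,0.005,0.03,0,70,0,0,0,0.012,0.07,0,70,0,0,0,0.019,0.115,0,68,0,0,0,0.027,0.16,0,66,0,0,0,0.034,0.205,0,66,0,0,0,0.041,0.25,0,66,0,0,0,0.049,0.295,0,66,0,0,0,0.055,0.335,0,66,0,0,0,0.059,0.356,-0.02,66,0,0,0,0.06,0.364,-0.05,66,0,0,0,0.06,0.364,-0.085,66,0,0,0,0.06,0.364,-0.12,66,0,0,0,0.06,0.364,-0.14,66,0,0,0,0.06,0.364,-0.15,66,0,0,0,0.06,0.364,-0.156,66,0,0,0,0.06,0.364,-0.156,66,0,0,0,0.06,0.364,-0.156,58,0,0,0,0.06,0.364,-0.156,50,0,0,0,0.06,0.364,-0.156,44,0,0,0,0.06,0.364,-0.156,38])

```text
clock: 9.5
position: [0.6636, 0.1277, 0.0249]
ee_rot: [0.0, 3.14, 0.001]
force: [-1.5, -0.6, 5.6]
width: 0.532
gripper_force: 25.0
```

Request:
arm_command(deltas=[0,0,0,0,0,0,38,0,0,0,0,0,0,38,0,0,0,0,0,0,38,0,0,0,0,0,0,38])

```text
clock: 9.9
position: [0.6636, 0.1276, 0.0248]
ee_rot: [0.001, 3.14, 0.001]
force: [-1.1, -0.4, 6.5]
width: 0.534
gripper_force: 25.0
```

Request:
arm_command(deltas=[0,0,0,0,0,0.01,38,0,0,0,0,0,0.03,38,0,0,0,0,0,0.06,38,0,0,0,-0.005,0.01,0.09,38,0,0,0,-0.017,0.032,0.096,38,0,0,0,-0.034,0.064,0.096,38,0,0,0,-0.051,0.096,0.096,38,0,0,0,-0.067,0.126,0.096,38,0,0,0,-0.077,0.144,0.096,38,0,0,0,-0.08,0.15,0.096,38,0,0,0,-0.08,0.15,0.096,38,0,0,0,-0.08,0.15,0.096,38])

```text
clock: 11.1
position: [0.5838, 0.2756, 0.1199]
ee_rot: [0.003, 3.141, -0.002]
force: [0.3, -0.3, -0.8]
width: 0.53
gripper_force: 25.0
```

Run:
```python
from h import *
s=sensors.observe();c=optics.calibration("wrist");im=optics.get_image("wrist")
cv2.imwrite("pics/w4.png",im)
p=s["position"];print(p)
for q in ((p[0],p[1],p[2]-.013),(p[0],p[1]+.025,p[2]-.013),(p[0]-.025,p[1],p[2]-.013),(.5827,.277,.04),(.5627,.277,.04),(.5377,.277,.014)): print(np.round(q,3),cv2.projectPoints(np.array([q]),c["rvec"],c["tvec"],c["camera_matrix"],None)[0].ravel().round(1))
```

```text
[0.583829   0.27563053 0.11994418]
[0.584 0.276 0.107] [283.2 262.3]
[0.584 0.301 0.107] [330.7 262.3]
[0.559 0.276 0.107] [283.2 217.3]
[0.583 0.277 0.04 ] [285.  218.9]
[0.563 0.277 0.04 ] [285.  192.2]
[0.538 0.277 0.014] [284.9 152.2]
```

View pics/w4.png

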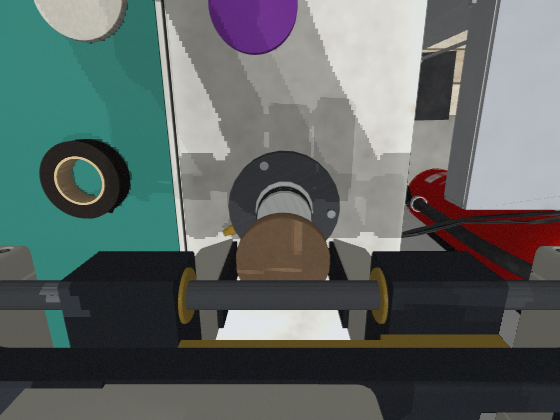

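Disc is held level, front edge (283,212). The pedestal front edge at (285,190) and its flange are both where predicted. Placing it.

Request:
arm_command(deltas=[0,0,0,0,0,-0.02,38,0,0,0,0,0,-0.04,38,0,0,0,0,0,-0.05,38,0,0,0,0,0,-0.054,38,0,0,0,0,0,-0.0565,38,0,0,0,0,0,-0.0565,38,0,0,0,0,0,-0.0565,38,0,0,0,0,0,-0.0565,51,0,0,0,0,0,-0.0565,55,0,0,0,0,0,-0.0565,62,0,0,0,0,0,-0.0565,68,0,0,0,0,0,-0.0565,68,0,0,0,0,0,-0.05,68,0,0,0,0,0,-0.03,70,0,0,0,0,0,0,72,0,0,0,0,0,0.03,78,0,0,0,0,0,0.06,78,0,0,0,0,0,0.06,78])

```text
clock: 12.95
position: [0.5852, 0.2786, 0.1849]
ee_rot: [0.001, 3.135, 0.006]
force: [0.4, -0.4, -0.5]
width: 0.848
gripper_force: 0.0
```

Run:
```python
from h import *
s=sensors.observe();c=optics.calibration("wrist");im=optics.get_image("wrist")
cv2.imwrite("pics/w5.png",im)
print(s["position"])
for q in ((.5827,.277,.05),(.5577,.277,.05),(.5827,.302,.05)): print(np.round(q,3),cv2.projectPoints(np.array([q]),c["rvec"],c["tvec"],c["camera_matrix"],None)[0].ravel().round(1))
```

```text
[0.58517206 0.27855268 0.18494094]
[0.583 0.277 0.05 ] [280.5 196.5]
[0.558 0.277 0.05 ] [280.5 168.7]
[0.583 0.302 0.05 ] [308.6 196.5]
```

View pics/w5.png

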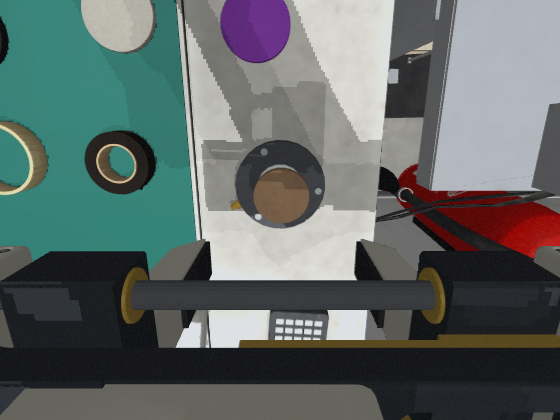

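Small brown is centred on the narrow pedestal (281,195). Next, the large grey disc.

Request:
arm_command(deltas=[0,0,0,-0.015,-0.014,0,78,0,0,0,-0.038,-0.035,0,78,0,0,0,-0.065,-0.06,0,78,0,0,0,-0.095,-0.087,0,78,0,0,0,-0.125,-0.114,0,78,0,0,0,-0.145,-0.133,0,78,0,0,0,-0.155,-0.142,-0.01,78,0,0,0,-0.155,-0.142,-0.04,78,0,0,0,-0.155,-0.142,-0.08,78,0,0,0,-0.155,-0.142,-0.115,78,0,0,0,-0.155,-0.142,-0.14,78,0,0,0,-0.155,-0.142,-0.15,78,0,0,0,-0.155,-0.142,-0.1565,78,0,0,0,-0.155,-0.142,-0.1565,78,0,0,0,-0.155,-0.142,-0.1565,70,0,0,0,-0.155,-0.142,-0.1565,63,0,0,0,-0.155,-0.142,-0.1565,56,0,0,0,-0.155,-0.142,-0.1565,50,0,0,0,-0.155,-0.142,-0.1565,50,0,0,0,-0.155,-0.142,-0.1565,50])

```text
clock: 15.0
position: [0.4285, 0.1357, 0.024]
ee_rot: [0.001, 3.14, 0.001]
force: [-0.1, -1.7, 6.9]
width: 0.664
gripper_force: 25.0
```

Request:
arm_command(deltas=[0,0,0,0,0,0,50,0,0,0,0,0,0,50,0,0,0,0,0,0,50])

```text
clock: 15.3
position: [0.4284, 0.1357, 0.024]
ee_rot: [0.001, 3.14, 0.001]
force: [-0.5, 0.7, 8.3]
width: 0.661
gripper_force: 25.0
```

Request:
arm_command(deltas=[0,0,0,0,0,0.01,50,0,0,0,0,0,0.03,50,0,0,0,0,0,0.06,50,0,0,0,0.005,-0.01,0.09,50,0,0,0,0.015,-0.032,0.0965,50,0,0,0,0.031,-0.066,0.0965,50,0,0,0,0.048,-0.102,0.0965,50,0,0,0,0.065,-0.138,0.0965,50,0,0,0,0.082,-0.174,0.0965,50,0,0,0,0.099,-0.21,0.0965,50,0,0,0,0.116,-0.246,0.0965,50,0,0,0,0.133,-0.282,0.0965,50,0,0,0,0.15,-0.318,0.0965,50,0,0,0,0.164,-0.348,0.0965,50,0,0,0,0.172,-0.365,0.0965,50,0,0,0,0.175,-0.371,0.0965,50,0,0,0,0.175,-0.371,0.0965,50,0,0,0,0.175,-0.371,0.0965,50,0,0,0,0.175,-0.371,0.0965,50])

```text
clock: 17.2
position: [0.6027, -0.2336, 0.1199]
ee_rot: [0.002, -3.141, -0.002]
force: [-0.2, 1.0, -1.5]
width: 0.658
gripper_force: 25.0
```

Run:
```python
from h import *
s=sensors.observe();c=optics.calibration("wrist");im=optics.get_image("wrist")
cv2.imwrite("pics/w6.png",im)
p=s["position"];print(p)
for q in ((p[0],p[1],p[2]-.014),(p[0],p[1]+.031,p[2]-.014),(p[0]-.031,p[1],p[2]-.022),(.603,-.236,.049),(.572,-.236,.049)): print(np.round(q,3),cv2.projectPoints(np.array([q]),c["rvec"],c["tvec"],c["camera_matrix"],None)[0].ravel().round(1))
```

```text
[ 0.60266035 -0.23360922  0.11986188]
[ 0.603 -0.234  0.106] [283.2 261.5]
[ 0.603 -0.203  0.106] [341.7 261.6]
[ 0.572 -0.234  0.098] [283.4 201. ]
[ 0.603 -0.236  0.049] [279.5 225.2]
[ 0.572 -0.236  0.049] [279.6 181.9]
```

View pics/w6.png

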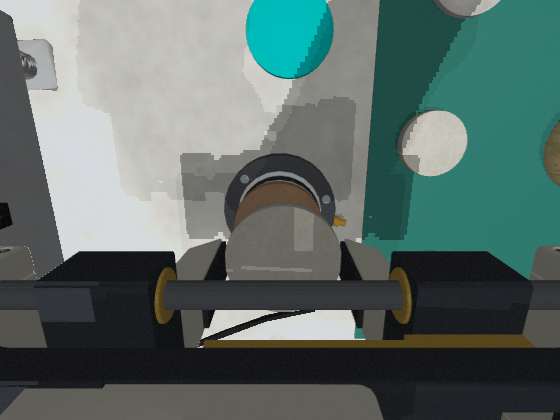

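The grey disc is level and directly above the brown one (brown's front edge at 279,180). Placing it.

Request:
arm_command(deltas=[0,0,0,0,0,-0.015,50,0,0,0,0,0,-0.03,50,0,0,0,0,0,-0.04,50,0,0,0,0,0,-0.045,50,0,0,0,0,0,-0.048,50,0,0,0,0,0,-0.048,50,0,0,0,0,0,-0.048,50,0,0,0,0,0,-0.048,63,0,0,0,0,0,-0.048,66,0,0,0,0,0,-0.048,72,0,0,0,0,0,-0.048,78,0,0,0,0,0,-0.048,78,0,0,0,0,0,-0.048,78,0,0,0,0,0,-0.042,78,0,0,0,0,0,-0.02,78,0,0,0,0,0,0.01,78,0,0,0,0,0,0.04,78,0,0,0,0,0,0.06,78,0,0,0,0,0,0.06,78,0,0,0,0,0,0.06,78])

```text
clock: 19.25
position: [0.6029, -0.2355, 0.1801]
ee_rot: [0.001, 3.141, -0.0]
force: [-1.5, 0.2, 0.3]
width: 0.849
gripper_force: 0.0
```

Run:
```python
from h import *
s=sensors.observe();c=optics.calibration("wrist");im=optics.get_image("wrist")
cv2.imwrite("pics/w7.png",im)
print(s["position"])
for q in ((.603,-.236,.057),(.5494,-.118,.012)): print(np.round(q,3),cv2.projectPoints(np.array([q]),c["rvec"],c["tvec"],c["camera_matrix"],None)[0].ravel().round(1))
```

```text
[ 0.60294664 -0.23553471  0.18013656]
[ 0.603 -0.236  0.057] [282.4 203.8]
[ 0.549 -0.118  0.012] [407.3 136.2]
```

View pics/w7.png

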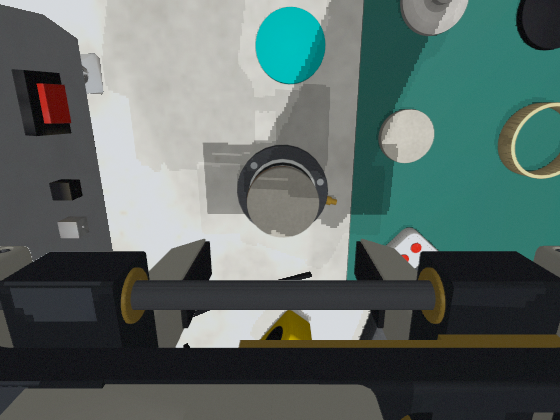

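The large grey disc sits flat and concentric (283,200), and the small grey is at (407,136) as predicted. Picking it up.

Request:
arm_command(deltas=[0,0,0,-0.007,0.015,0,74,0,0,0,-0.018,0.04,0,70,0,0,0,-0.034,0.075,0,64,0,0,0,-0.048,0.105,0,64,0,0,0,-0.054,0.118,0,64,0,0,0,-0.054,0.118,-0.02,64,0,0,0,-0.054,0.118,-0.05,64,0,0,0,-0.054,0.118,-0.09,64,0,0,0,-0.054,0.118,-0.125,64,0,0,0,-0.054,0.118,-0.145,64,0,0,0,-0.054,0.118,-0.152,64,0,0,0,-0.054,0.118,-0.156,64,0,0,0,-0.054,0.118,-0.156,64,0,0,0,-0.054,0.118,-0.156,56,0,0,0,-0.054,0.118,-0.156,50,0,0,0,-0.054,0.118,-0.156,44,0,0,0,-0.054,0.118,-0.156,38,0,0,0,-0.054,0.118,-0.156,38,0,0,0,-0.054,0.118,-0.156,38,0,0,0,-0.054,0.118,-0.156,38])

```text
clock: 21.3
position: [0.5495, -0.1177, 0.0246]
ee_rot: [0.001, 3.14, -0.0]
force: [-1.2, 0.3, 7.0]
width: 0.532
gripper_force: 25.0
```

Request:
arm_command(deltas=[0,0,0,0,0,0.01,38,0,0,0,0,0,0.03,38,0,0,0,0,0,0.06,38,0,0,0,0,0.01,0.09,38,0,0,0,0.002,0.032,0.096,38,0,0,0,0.006,0.066,0.096,38,0,0,0,0.009,0.105,0.096,38,0,0,0,0.012,0.144,0.096,38,0,0,0,0.016,0.183,0.096,38,0,0,0,0.019,0.222,0.096,38,0,0,0,0.022,0.261,0.096,38,0,0,0,0.026,0.3,0.096,38,0,0,0,0.029,0.338,0.096,38,0,0,0,0.032,0.37,0.096,38,0,0,0,0.034,0.389,0.096,38,0,0,0,0.034,0.395,0.096,38,0,0,0,0.034,0.395,0.096,38,0,0,0,0.034,0.395,0.096,38,0,0,0,0.034,0.395,0.096,38])

```text
clock: 23.2
position: [0.5833, 0.2751, 0.1199]
ee_rot: [0.005, 3.142, -0.002]
force: [0.8, 0.6, -1.0]
width: 0.531
gripper_force: 25.0
```

Run:
```python
from h import *
s=sensors.observe();c=optics.calibration("wrist");im=optics.get_image("wrist")
cv2.imwrite("pics/w8.png",im)
p=s["position"];print(p)
for q in ((p[0]-.025,p[1],p[2]-.0226),(.5577,.277,.05)): print(np.round(q,3),cv2.projectPoints(np.array([q]),c["rvec"],c["tvec"],c["camera_matrix"],None)[0].ravel().round(1))
```

```text
[0.58327767 0.27508188 0.11985883]
[0.558 0.275 0.097] [283.2 211.5]
[0.558 0.277 0.05 ] [285.9 189.5]
```

View pics/w8.png

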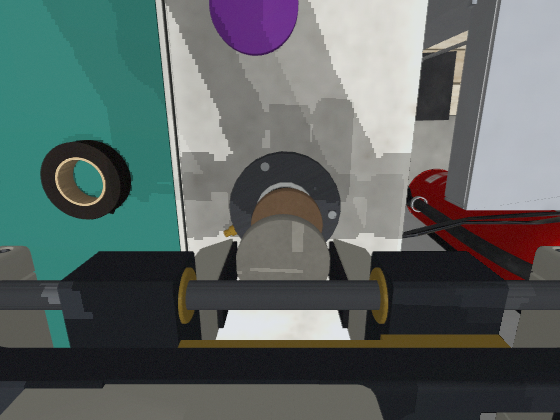

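The grey disc's front edge is at (283,215), about 2 mm too far in +x, so I'll place it with a −2 mm correction.

Request:
arm_command(deltas=[0,0,0,-0.002,0,-0.015,38,0,0,0,-0.002,0,-0.03,38,0,0,0,-0.002,0,-0.039,38,0,0,0,-0.002,0,-0.044,38,0,0,0,-0.002,0,-0.0465,38,0,0,0,-0.002,0,-0.0465,38,0,0,0,-0.002,0,-0.0465,38,0,0,0,-0.002,0,-0.0465,51,0,0,0,-0.002,0,-0.0465,55,0,0,0,-0.002,0,-0.0465,62,0,0,0,-0.002,0,-0.0465,68,0,0,0,-0.002,0,-0.0465,68,0,0,0,-0.002,0,-0.04,68,0,0,0,-0.002,0,-0.02,70,0,0,0,-0.002,0,0.01,72,0,0,0,-0.002,0,0.04,78,0,0,0,-0.002,0,0.06,78,0,0,0,-0.002,0,0.06,78,0,0,0,-0.002,0,0.06,78])

```text
clock: 25.15
position: [0.5809, 0.2775, 0.1802]
ee_rot: [0.001, 3.141, 0.001]
force: [0.4, -0.1, 0.1]
width: 0.848
gripper_force: 0.0
```

Request:
arm_command(deltas=[0,0,0,-0.04,0.02,0.02,78,0,0,0,-0.08,0.05,0.03,78,0,0,0,-0.12,0.08,0.05,78,0,0,0,-0.16,0.12,0.06,78,0,0,0,-0.2,0.16,0.06,78,0,0,0,-0.23,0.2,0.06,78,0,0,0,-0.26,0.24,0.06,78,0,0,0,-0.28,0.26,0.06,78,0,0,0,-0.28,0.26,0.06,78,0,0,0,-0.28,0.26,0.06,78,0,0,0,-0.28,0.26,0.06,78])

```text
clock: 26.25
position: [0.3018, 0.5362, 0.2388]
ee_rot: [0.003, 3.142, -0.003]
force: [-0.2, -0.1, -1.0]
width: 0.85
gripper_force: 0.0
```

Run:
```python
from h import *
im={n:optics.get_image(n) for n in("top","scene")}
t=im["top"]
def crop(a,x,y,w=100): return cv2.resize(a[y-w//2:y+w//2,x-w//2:x+w//2],(390,290))
cv2.imwrite("pics/f.png",np.vstack([np.hstack([crop(t,165,206),crop(t,403,198)]),np.hstack([crop(im["scene"],205,165),crop(im["scene"],394,256)])]))
for n,S in (("top",dict(nar=(236,294,.06),wide=(576,283,.057))),("scene",dict(nar=(292,227,.06),wide=(563,357,.057)))):
    c=optics.calibration(n)
    for k,v in S.items():
        e=blob(im[n],np.array(v[:2])*.7,10); print(n,k,world(c,e[0],v[2])[:2].round(4),np.round(e[1],1))
```

```text
top nar [0.5809 0.2776] [19.  20.2]
top wide [ 0.6037 -0.2373] [25.7 28.6]
scene nar [0.5794 0.2775] [17.6 30. ]
scene wide [ 0.6037 -0.2351] [21.6 31. ]
```

View pics/f.png

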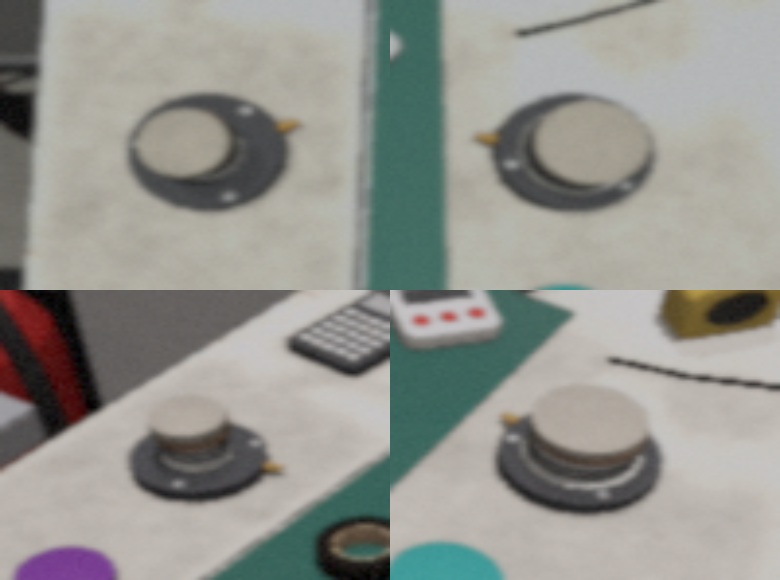

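Both stacks are flat and centred within about 2 mm, with grey over brown. The arm is clear, so I'm handing in.

```bash
python3 -c "
from cell import arm
print(arm.sign_off())"
```

```text
the job is handed in; nothing more can be done
None
```

The job is handed in: both pedestals carry their pair, brown on the metal and grey on top, flat and about 2 mm from centre by my last camera check; sign-off gave no verdict.

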